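# Let a dowel blank out of the two-key feeder

## Robot

A 6-joint arm with a two-finger parallel gripper is mounted at the origin on a cart in front of the work surface, level with it; the furniture and walls round the work are solid. World frame = base frame: x ahead of the robot, y to its left, z up, the work surface at z = 0. Lengths are in m, angles in rad, forces in N, time in s.
With the tool pointing down it reaches from about 0.25 to 0.775 m from the base axis. Payload 4 kg.
Tool frame: the origin (TCP) lies between the finger pads; the fingertips stand 14 mm ahead of it and the grasp point (between the pads) lies 5 mm behind it (tip_reach is the distance from the TCP to the fingertips, in m); z points along the fingers, y is the line along which they close (so a half turn about z gives the same grasp; the last joint's range is limited). The gripper opens to 94 mm and grips with 3 to 60 N. Pads are 16 mm wide; open, the fingers measure 119 mm over their backs; the gripper's body (75 mm by 177 mm) begins 78 mm behind the grasp point.
Start: joints at [-1.39, 0.087, 1.371, -0, 1.684, -0.103], TCP at [0.154, -0.528, 0.22] pointing down, gripper open.
Joint ranges: [-3.1, 3.1], [-0.76, 2.03], [0.27, 2.55], [-1.08, 4.22], [0.17, 2.65], [-2.57, 2.57]. Speed limits (rad/s): [2.79, 2.79, 3.14, 3.14, 3.14, 3.14].

## Interface

Orientations are given as [roll, pitch, yaw] about the fixed x, y, z axes, in that order (R = Rz(yaw) Ry(pitch) Rx(roll)).
In Python, from bench import * gives the robot as it stands. The module is installed in compiled form; this text tells all that it offers.
- The arm moves only by the tool servo_tool, never from a script. Its argument "targets" is a list of rows, each a list of 4 numbers: the shift along the tool's x, y, z in cm, then the turn about the tool's z in degrees. A call has 1 to 8 rows; each row is the pose to reach, as a shift and turn from the pose commanded when the call began, along the tool's axes at that moment; what a row does not reach only later rows make up. A row lasts 1/8 s, in which the tool goes at most 62.5 mm and 10.7 degrees, less where a joint would pass 70% of its speed; a pose out of reach is approached as far as the arm can. A call with a gripper value outside its range is refused whole. "claw" is the closure in counts, from 0 (fully open) to 255 (shut), set as the call begins (left out, the last holds). The fingers move at their own pace and stop on an object; the grip force is fixed at half the most. Time passes only in rows, so rows that repeat a pose let the fingers close. It gives the time, the measured TCP pose, the force, the opening and the grip force at its end, in the units of the state.
- get_obs(): the state, without advancing time (a new reading comes with each control period).
- snapshot(name): name is "scene" or "top" or "wrist"; returns the picture (384x512x3 uint8, blue, green, red); there is no depth.
- camera_model(name): a dict with "camera_matrix" (3x3 intrinsics, pixels), "k1" (the pictures are not rectified: a ray, as slopes to the right and down, at radius r is drawn at 1 + k1 r^2 times it, then the intrinsics apply), "camera_from_world" (4x4, takes a point from world to camera coordinates). Camera axes: x right, y up, looking along -z (the intrinsics and any distortion apply to the point x, -y, -z); pixel columns grow to the right and rows downward; lengths in m; the calibration is good to about 2 mm. A picture is of the moment at which its call begins: read the wrist's pose just before it. camera_model takes no time and is no camera call; for the wrist camera it gives the pose at the moment of the call.
- close_job(): hands the job in; it is judged then, once.
The state is a dict: "time": time; "joint_positions": joint angles; "qvel": joint speeds; "joint_torque": joint torques, N m; "tool_pos": TCP position; "ee_rot": TCP orientation; "wrist_force": force on the tool from outside, world axes, zero at the start; "wrist_torque": the same for the moment, N m; "width": finger opening in m; "finger_force": force on a finger pad.
Only numpy, scipy, OpenCV 4.12 (cv2) and the standard library are available. Lean on these libraries where they do the work, as an engineer would, in place of code of your own. Each camera call takes 0.05 s, during which the arm holds its last target. There are 200 camera calls.

## Task

Let the dowel blank out of the little wooden feeder: with one fingertip on each, press its two brass keys down together, all the way, and keep both held down until the dowel has rolled under the raised gate plates and lies still in the tray. Then let go of both keys so that the gate drops shut again. Work the keys only: do not press one key alone, do not touch the dowel or the gate, and leave the blocks and the other things around undisturbed.

Things in the scene. Friction and masses are not known exactly. Their poses are not given: they have to be found in the camera images.
- feeder: Dowel feeder, fixed, on a board 205 x 330 x 16 mm. Origin: centre of its underside; z up, x from keys to chute (roughly away from the robot), y uphill along the chute. Keys centred at (-62, 0) mm. Chute, 78 mm wide inside, centred on x = 55 mm, falls 12 degrees from y = 150 to -40 mm into an open tray. Highest fixed parts: two gate guides, 134 mm above the bench at (6, 30) and (104, 30) mm.
- key_left_top (a point): Top centre of the left key (feeder y = +32 mm): round brass push button, 30 mm across, top 68 mm above the bench when up, 14 mm proud of a dark housing 46 mm across. Key centres are 64 mm apart along feeder y. Between them stands a guard rib, 8 mm thick (y), 44 mm long (x), 80 mm above the bench: one fingertip goes each side of it. Axes as the feeder's.
- key_right_top (a point): The same for the right key (feeder y = -32 mm).
- key_left (a joint): Left key, 0 when up to 0.010 m when fully down. It springs back; 1.8 N starts it and about 6 N holds it fully down, plus about 1 N for the gate plate that it lifts.
- key_right (a joint): Right key, the same.
- gate_near_bottom (a point): Middle of the lower edge of the nearer (smaller feeder x) of two steel gate plates that stand side by side across the chute at feeder y = 30 mm, each 37 mm wide and 32 mm high; 58 mm above the bench when shut. The left key lifts it, 4 mm for each mm of the key, and it drops as the key comes up. The dowel passes only when both plates are up by 30 mm or more. Not to be touched.
- gate_far_bottom (a point): The same for the farther plate, which the right key lifts.
- dowel: Round wooden dowel blank, 30 mm in diameter, 70 mm long, loose, lying across the chute against the uphill side of the shut gate. Its origin and axes turn with it as it rolls. Not to be touched by the robot.
- dowel_center (a point): Centre of the dowel.
- tray (a point): Middle of the tray at the chute's low end, just above its floor, 30 mm above the bench; inside about 110 mm long (feeder y) and 78 mm wide; the dowel comes to rest at its far end, about 40 mm from this point.
- block_a: Loose sawn walnut block 26 x 51 x 25 mm, lying on the board left of the keys, about 125 mm from the middle. Origin: centre of its underside. Leave alone.
- block_b: Loose sawn walnut block 24 x 53 x 24 mm, lying on the board right of the keys. Origin: centre of its underside. Leave alone.
- bevel: Sliding bevel 24 x 125 x 20 mm, loose on the bench well to the left. Origin: centre of its underside. Leave alone.
- carving: Half-carved leaf piece 70 x 123 x 32 mm, loose on the bench well to the right. Origin: centre of its underside. Leave alone.

How it is judged:
On the way, in this order (a step that is already met when the one before it is completed fails the run):
1. both keys are pressed down together (value of joint each of key_left, key_right above 0.006 m and not (y of dowel_center in the frame of feeder below -0.05 m)), for 0.05 s.
2. the dowel lies still in the tray while both keys are still held down (value of joint each of key_left, key_right above 0.006 m and y of dowel_center in the frame of feeder between -0.165 and -0.05 m and x of dowel_center in the frame of feeder between 0.02 and 0.09 m and z of dowel_center in the frame of feeder between 0.02 and 0.058 m and linear speed of dowel below 0.03 m/s), for 0.25 s.
At the end, for the whole second after the job is handed in: The dowel lies still in the tray (centre more than 50 mm downhill of the feeder's middle, between the tray walls and on its floor), both keys are up again (within 2 mm) and both gate plates are down (within 10 mm) (y of dowel_center in the frame of feeder between -0.165 and -0.05 m and x of dowel_center in the frame of feeder between 0.02 and 0.09 m and z of dowel_center in the frame of feeder between 0.02 and 0.058 m and linear speed of dowel below 0.03 m/s and value of joint each of key_left, key_right below 0.002 m and z of each of gate_near_bottom, gate_far_bottom in the frame of feeder below 0.068 m); the robot touches nothing.
It fails at once if one key pressed (over 6 mm) while the other is up (under 2 mm) ((value of joint key_left above 0.006 m and value of joint key_right below 0.002 m) or (value of joint key_right above 0.006 m and value of joint key_left below 0.002 m)).
It fails at once if the robot touches the dowel (contact force between any of the fingers, the arm and dowel above 0.3 N).
It fails at once if the robot touches the gate (contact force between any of the fingers, the arm and gate_near above 0.3 N or contact force between any of the fingers, the arm and gate_far above 0.3 N).
It fails at once if the dowel is lifted out of the feeder (z of dowel_center in the frame of feeder above 0.1 m or z of dowel_center in the frame of feeder below 0 m).
It fails at once if a bystander is moved more than 15 mm (distance of any of block_a, block_b, bevel, carving from where it was at the start of the episode above 0.015 m).
It also fails if it takes over 29 s, if anything falls off the work surface, if the arm or the gripper's body presses on something with over 40 N, if the wrist force passes 120 N, or if a joint passes its speed limit or range.

## Working session

There is one attempt and no reset: what is moved stays moved. The work goes in short steps, Python scripts to look and compute and a tool call to move; the robot and the scene stay as the last step left them, time stands still between calls to the robot, and variables do not carry over. Pictures are saved under pics/ and viewed, at most 10 in all, crops included, and the job is handed in when it is done.

Besides the shell and the picture viewer there is one more tool, called after ">>>" in YAML: its name, and indented under it one key for each argument. servo_tool: Moves the arm, as the interface text tells. Its arguments: {"type":"object","properties":{"targets":{"type":"array"},"claw":{"type":"number"}},"required":["targets"]}

```bash
mkdir -p pics; cat > h.py <<'E'
from bench import *
import numpy as np, cv2
def ray(cm,u,v):
    K=np.array(cm["camera_matrix"]);k1=cm["k1"]
    d=np.array([(u-K[0,2])/K[0,0],(v-K[1,2])/K[1,1]]);s=d.copy()
    for _ in range(30): s=d/(1+k1*(s@s))
    T=np.array(cm["camera_from_world"]);R=T[:3,:3]
    return -R.T@T[:3,3], R.T@np.array([s[0],-s[1],-1.])
def at_z(cm,u,v,z):
    o,d=ray(cm,u,v); return o+d*(z-o[2])/d[2]
def proj(cm,p):
    K=np.array(cm["camera_matrix"]);T=np.array(cm["camera_from_world"])
    c=T[:3,:3]@p+T[:3,3]; s=np.array([c[0],-c[1]])/-c[2]; s=s*(1+cm["k1"]*(s@s))
    return K[:2,:2]@s+K[:2,2]
E
python3 - <<'E'
from h import *
o=get_obs();print(o)
for n in("scene","top"): cv2.imwrite(f"pics/{n}.png",snapshot(n));print(n,camera_model(n))
E
```

```text
{'time': 0.0, 'joint_positions': array([-1.39012011e+00,  8.79421589e-02,  1.37222850e+00, -8.39288501e-06,
        1.68360041e+00, -1.03087941e-01]), 'qvel': array([-0.00039132, -0.00123943,  0.00178384,  0.00048279,  0.0001813 ,
        0.00044508]), 'joint_torque': array([ 4.24202690e-04, -3.40184104e+01, -3.02423036e+01,  7.18830340e-02,
        3.30396811e-02, -1.68056627e-04]), 'tool_pos': array([ 0.15389064, -0.52749698,  0.21832423]), 'ee_rot': array([-3.13942495e+00, -2.15873001e-04,  2.83762988e-01]), 'wrist_force': array([ 0.72202136, -0.16613763, -0.24689723]), 'wrist_torque': array([ 0.03465637, -0.02315217, -0.00060215]), 'finger_force': 0.0, 'width': 0.09405157584440511}
scene {'camera_matrix': array([[484.43152781,   0.        , 253.21999542],
       [  0.        , 484.43152781, 190.29516807],
       [  0.        ,   0.        ,   1.        ]]), 'k1': 0.06154506968011407, 'camera_from_world': array([[ 0.65469554, -0.7554549 , -0.02572256, -0.34392529],
       [ 0.40360232,  0.32059396,  0.85692746, -0.27542598],
       [-0.63912355, -0.57140827,  0.51479479, -1.18164234],
       [ 0.        ,  0.        ,  0.        ,  1.        ]])}
top {'camera_matrix': array([[400.24993305,   0.        , 261.52113635],
       [  0.        , 400.24993305, 197.86546497],
       [  0.        ,   0.        ,   1.        ]]), 'k1': -0.12708415514535476, 'camera_from_world': array([[ 1.11945256e-02, -9.99934901e-01,  2.20822518e-03,
        -5.20715130e-03],
       [ 9.96997606e-01,  1.13308004e-02,  7.65988681e-02,
        -5.05858921e-01],
       [-7.66189026e-02,  1.34410723e-03,  9.97059545e-01,
        -1.35575597e+00],
       [ 0.00000000e+00,  0.00000000e+00,  0.00000000e+00,
         1.00000000e+00]])}
```

View pics/top.png

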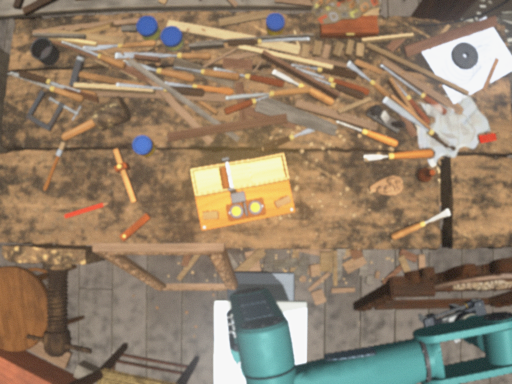

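View pics/scene.png

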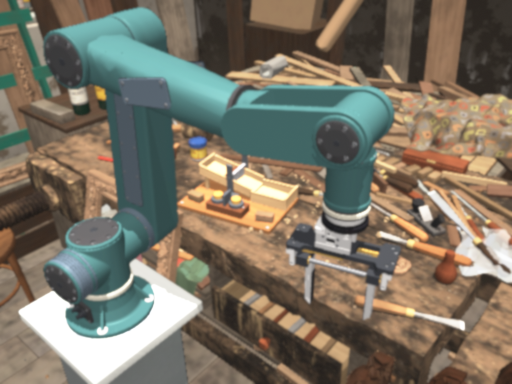

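The top view shows the feeder at about (242,190). Its keys are at about (236,211) and (256,208), the gate is near (232,175), and the blocks sit at the board's lower corners. Next I'll measure the keys.

```bash
python3 - <<'E'
from h import *
im=cv2.imread("pics/top.png");cm=camera_model("top")
c=im[185:235,185:305]; h=cv2.cvtColor(c,cv2.COLOR_BGR2HSV)
for (u,v) in((236,211),(256,208),(246,224)): print(im[v,u],h[v-185,u-185])
cv2.imwrite("pics/topc.png",cv2.resize(im[145:235,180:305],None,fx=6,fy=6,interpolation=cv2.INTER_CUBIC))
for uv in((236,211),(256,208)): print(at_z(cm,*uv,.068))
E
```

```text
[119 247 247] [ 30 132 247]
[128 247 247] [ 30 123 247]
[108 153 197] [ 15 115 197]
[0.45762629 0.08447906 0.068     ]
[0.46832405 0.01844978 0.068     ]
```

View pics/topc.png

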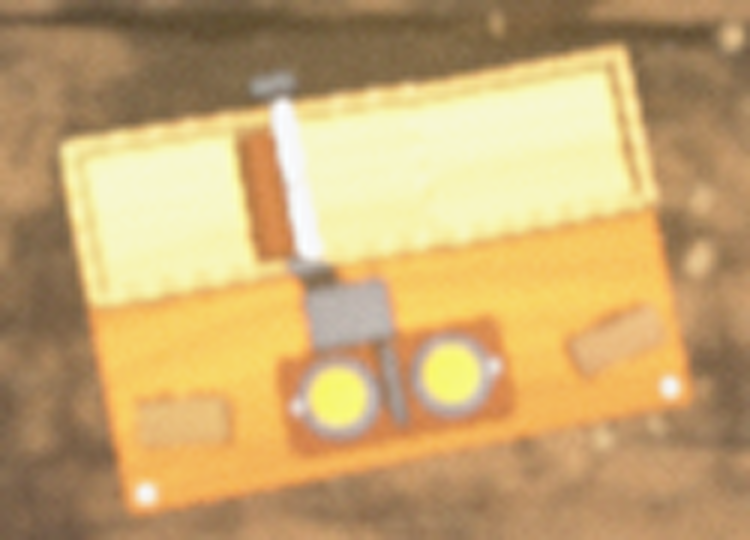

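```bash
cat >> h.py <<'E'
def keys(im,cm,box,z=.068,amin=20):
    x0,x1,y0,y1=box
    h=cv2.cvtColor(im[y0:y1,x0:x1],cv2.COLOR_BGR2HSV)
    m=cv2.inRange(h,(26,90,120),(36,255,255))
    n,_,st,ce=cv2.connectedComponentsWithStats(m)
    i=sorted(range(1,n),key=lambda k:-st[k,4])[:4]
    return [(st[k,4],st[k,2:4],ce[k]+[x0,y0],at_z(cm,*(ce[k]+[x0,y0]),z)) for k in i if st[k,4]>amin]
def plan(L,R,dz=None):
    o=get_obs();d=L-R;y=np.arctan2(d[1],d[0])-np.pi/2
    M=(L+R)/2; from_=o["tool_pos"]
    from scipy.spatial.transform import Rotation as Ro
    T=Ro.from_euler("xyz",o["ee_rot"]).as_matrix()
    print("dist",np.linalg.norm(d),"mid",M,"yaw",y,"turn deg",np.degrees(o["ee_rot"][2]-y),"shift cm to key-top mid",T.T@(M-from_)*100)
E
python3 - <<'E'
from h import *
im=cv2.imread("pics/top.png");cm=camera_model("top")
k=keys(im,cm,(225,268,198,222));[print(*q) for q in k]
k=sorted(k[:2],key=lambda q:-q[3][1]);plan(k[0][3],k[1][3])
E
```

```text
63 [9 9] [236.11111111 210.79365079] [0.45831353 0.08412188 0.068     ]
61 [9 9] [254.78688525 206.83606557] [0.47213332 0.02251014 0.068     ]
dist 0.06314263863878869 mid [0.46522343 0.05331601 0.068     ] yaw 0.22065229063952518 turn deg 3.617195758683986 shift cm to key-top mid [ 46.14743788 -47.01885348  15.142399  ]
```

>>> servo_tool:
  targets:
    - [3,-3,0,0]
    - [7,-7,0,1]
    - [11,-11.2,0,2]
    - [15,-15.3,0,3]
    - [19,-19.4,0,3.6]
    - [23,-23.4,0,3.6]
    - [27,-27.5,0,3.6]
    - [31,-31.6,0,3.6]
  claw: 115

```text
time: 1.1
tool_pos: [0.3634, -0.1361, 0.2192]
ee_rot: [3.141, -0.0, 0.221]
wrist_force: [0.8, -1.1, 0.5]
width: 0.0518
finger_force: 0.0
```

>>> servo_tool:
  targets:
    - [4,-4,0,0]
    - [8,-8,0,0]
    - [11.5,-11.5,0,0]
    - [14,-14,0,0]
    - [15.5,-15,0,0]
    - [15.5,-15,0,0]

```text
time: 1.85
tool_pos: [0.4816, 0.0425, 0.2189]
ee_rot: [3.141, 0.002, 0.222]
wrist_force: [-0.1, 0.0, 0.6]
width: 0.0518
finger_force: 0.0
```

```bash
python3 - <<'E'
from h import *
o=get_obs();print(o)
cm=camera_model("wrist");im=snapshot("wrist");cv2.imwrite("pics/w1.png",im)
np.save("cm1.npy",cm,allow_pickle=True)
for p in((.4583,.0841,.068),(.4721,.0225,.068)):print(proj(cm,np.array(p)))
plan(np.array((.4583,.0841,.068)),np.array((.4721,.0225,.068)))
E
```

```text
{'time': 1.85, 'joint_positions': array([-2.88148441e-02, -6.06291094e-02,  1.52151307e+00, -6.34353045e-04,
        1.68213781e+00,  1.31986923e+00]), 'qvel': array([-0.03105818, -0.02500605,  0.01492312, -0.00994597,  0.00918183,
       -0.00539517]), 'joint_torque': array([  0.74838862, -27.28275239, -30.59892654,   0.1579927 ,
        -0.16361102,   0.05543287]), 'tool_pos': array([0.48156834, 0.04253104, 0.21887174]), 'ee_rot': array([3.14133672e+00, 1.54090374e-03, 2.22042023e-01]), 'wrist_force': array([-0.09437215,  0.03318383,  0.56686952]), 'wrist_torque': array([ 0.022616  , -0.0079436 ,  0.01233498]), 'finger_force': 0.0, 'width': 0.051758130237256374}
[207.0101273  197.12438814]
[267.99267015 197.18129137]
dist 0.06312685640834652 mid [0.4652 0.0533 0.068 ] yaw 0.22038715724149638 turn deg 0.023528195587909733 shift cm to key-top mid [-1.29123723 -1.47448899 15.10968842]
```

View pics/w1.png

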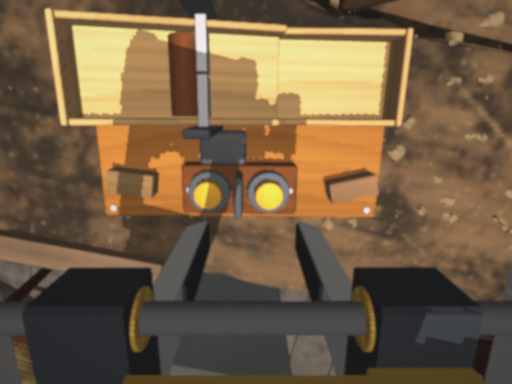

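The wrist view shows the keys at about (208,194) and (269,195), 1–3 px from the prediction. The dowel is behind the gate at (183,73). I'll refine the key positions from this view.

```bash
python3 - <<'E'
from h import *
im=cv2.imread("pics/w1.png");cm=np.load("cm1.npy",allow_pickle=True).item()
h=cv2.cvtColor(im[170:218,185:295],cv2.COLOR_BGR2HSV)
m=cv2.inRange(h,(20,150,80),(36,255,255))
n,_,st,ce=cv2.connectedComponentsWithStats(m)
P=[]
for k in sorted(range(1,n),key=lambda k:-st[k,4])[:2]:
    b=st[k];c=np.array([185+b[0]+b[2]/2-.5,170+b[1]+b[3]/2-.5]);P.append(at_z(cm,*c,.068));print(b,c,ce[k]+[185,170],P[-1])
P.sort(key=lambda p:-p[1]);plan(*P)
E
```

```text
[ 71  12  27  27 571] [269. 195.] [268.91243433 195.12259194] [0.47460646 0.02202884 0.068     ]
[  9  12  16  25 273] [201.5 194. ] [201.89010989 193.53846154] [0.46034652 0.09026567 0.068     ]
dist 0.06971090790992049 mid [0.46747649 0.05614726 0.068     ] yaw 0.20601236509042153 turn deg 0.8471431172222804 shift cm to key-top mid [-1.0067576  -1.70244509 15.10917654]
```

>>> servo_tool:
  targets:
    - [-1.1,-1.4,2,0]
    - [-1.1,-1.4,5,0]
    - [-1.1,-1.4,8,0]
    - [-1.1,-1.4,10.5,0]
    - [-1.1,-1.4,12,0]
    - [-1.1,-1.4,12.8,0]
    - [-1.1,-1.4,12.8,0]

```text
time: 2.78
tool_pos: [0.4677, 0.0533, 0.0916]
ee_rot: [3.141, 0.0, 0.22]
wrist_force: [0.4, -0.5, 0.5]
width: 0.0513
finger_force: 0.0
```

```bash
python3 - <<'E'
from h import *
o=get_obs();print(o["tool_pos"],o["ee_rot"],o["wrist_force"],o["width"])
im=snapshot("wrist");s=snapshot("scene")
a=cv2.resize(im[150:384],(512,234));b=cv2.resize(s[140:240,170:310],(512,366),interpolation=cv2.INTER_CUBIC)
cv2.imwrite("pics/w2.png",np.vstack([a,b]))
E
```

```text
[0.46768496 0.05330939 0.09157357] [3.14140489e+00 4.08402284e-05 2.20335946e-01] [ 0.38078687 -0.54177815  0.49321135] 0.051324814943370566
```

View pics/w2.png

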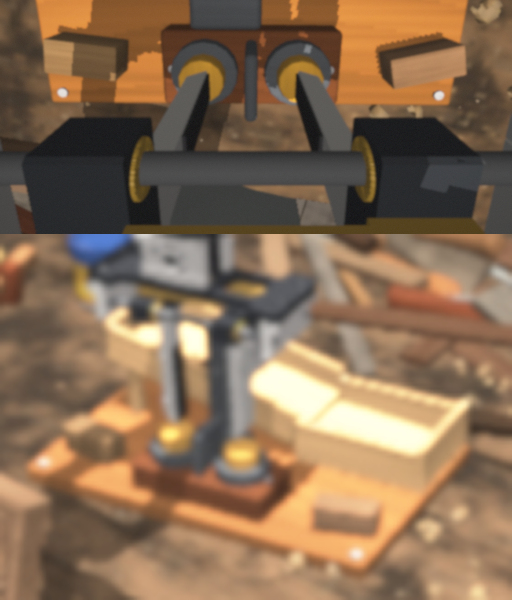

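Both fingertips sit over the keys, at about (207,78) and (298,80) in the top panel, one each side of the rib. Pressing now.

>>> servo_tool:
  targets:
    - [0,0,0.7,0]
    - [0,0,1.0,0]
    - [0,0,1.3,0]
    - [0,0,1.6,0]
    - [0,0,1.9,0]
    - [0,0,2.05,0]
    - [0,0,2.1,0]
    - [0,0,2.1,0]

```text
time: 3.88
tool_pos: [0.4679, 0.0538, 0.073]
ee_rot: [3.141, -0.001, 0.221]
wrist_force: [-5.6, 1.5, 12.6]
width: 0.0513
finger_force: 6.2
```

>>> servo_tool:
  targets:
    - [0,0,0,0]
    - [0,0,0,0]
    - [0,0,0,0]
    - [0,0,0,0]
    - [0,0,0,0]
    - [0,0,0,0]
    - [0,0,0,0]
    - [0,0,0,0]

```text
time: 4.88
tool_pos: [0.4679, 0.0538, 0.073]
ee_rot: [3.141, -0.001, 0.221]
wrist_force: [-5.7, -0.3, 12.8]
width: 0.0515
finger_force: 6.2
```

```bash
python3 - <<'E'
from h import *
o=get_obs();print(o["time"],o["tool_pos"],o["ee_rot"],o["wrist_force"],o["wrist_torque"],o["width"])
im=snapshot("wrist");s=snapshot("scene");t=snapshot("top")
a=im[0:384];b=cv2.resize(s[130:240,170:310],(288,216),interpolation=cv2.INTER_CUBIC);c=cv2.resize(t[145:235,180:305],(288,168),interpolation=cv2.INTER_CUBIC)
cv2.imwrite("pics/w3.png",np.hstack([a,np.vstack([b,c])]))
E
```

```text
4.875 [0.4678859  0.05375488 0.07301493] [ 3.14114090e+00 -8.34753062e-04  2.21213263e-01] [-5.65691063 -0.25479245 12.82324427] [-0.09389433  1.0305969  -0.02320395] 0.05153535735502805
```

View pics/w3.png

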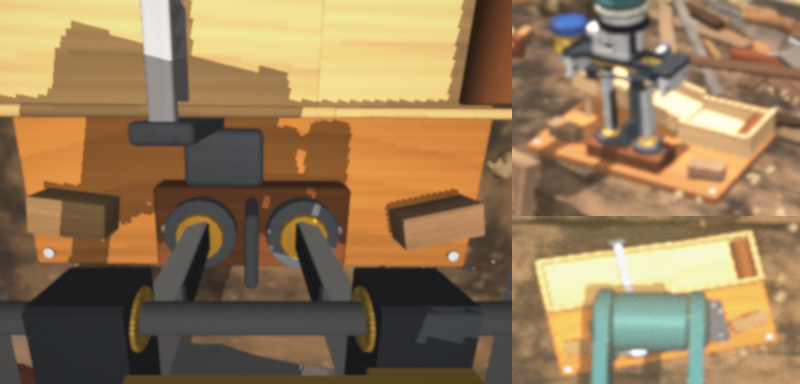

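The dowel is now at the tray's far end, at (742,257) in the top inset, with both keys down. I'll hold a little longer, then lift off.

>>> servo_tool:
  targets:
    - [0,0,0,0]
    - [0,0,0,0]
    - [0,0,0,0]
    - [0,0,0,0]
    - [0,0,0,0]
    - [0,0,0,0]
    - [0,0,0,0]
    - [0,0,0,0]

```text
time: 6.02
tool_pos: [0.4679, 0.0537, 0.073]
ee_rot: [3.141, -0.001, 0.221]
wrist_force: [-5.3, 0.2, 12.8]
width: 0.0514
finger_force: 6.2
```

```bash
python3 - <<'E'
from h import *
a=snapshot("top");[snapshot("top") for _ in range(4)];b=snapshot("top")
c=[]
cmt=camera_model("top")
for t in(a,b):
    q=t[180-35:235,180:305];h=cv2.cvtColor(q,cv2.COLOR_BGR2HSV);m=cv2.inRange(h,(3,130,60),(14,255,200));m[:,:98]=0;m[45:]=0
    M=cv2.moments(m,True);u=M["m10"]/M["m00"]+180;v=M["m01"]/M["m00"]+145;print(M["m00"],u,v,at_z(cmt,u,v,.045))
E
```

```text
58.0 281.0344827586207 169.17241379310346 [ 0.60233492 -0.06459631  0.045     ]
63.0 281.1904761904762 169.5873015873016 [ 0.60091972 -0.06513539  0.045     ]
```

>>> servo_tool:
  targets:
    - [0,0,-0.4,0]
    - [0,0,-0.8,0]
    - [0,0,-1.2,0]
    - [0,0,-2,0]
    - [0,0,-4,0]
    - [0,0,-8,0]
    - [0,0,-12,0]
    - [0,0,-14,0]

```text
time: 7.32
tool_pos: [0.4686, 0.0537, 0.2132]
ee_rot: [3.141, -0.004, 0.221]
wrist_force: [-0.1, -0.9, -0.7]
width: 0.0516
finger_force: 0.0
```

>>> servo_tool:
  targets:
    - [-2,0,0,0]
    - [-4,0,0,0]
    - [-5,0,0,0]
    - [-5,0,0,0]
    - [-5,0,0,0]
    - [-5,0,0,0]

```text
time: 8.07
tool_pos: [0.4193, 0.0428, 0.2103]
ee_rot: [-3.142, 0.0, 0.221]
wrist_force: [0.3, 0.6, -0.6]
width: 0.0516
finger_force: 0.0
```

```bash
python3 - <<'E'
from h import *
o=get_obs();print(o["time"],o["tool_pos"],o["wrist_force"])
cv2.imwrite("pics/w4.png",snapshot("wrist"))
E
```

```text
8.075 [0.41926352 0.04283401 0.21026653] [ 0.30265007  0.57386693 -0.62727304]
```

View pics/w4.png

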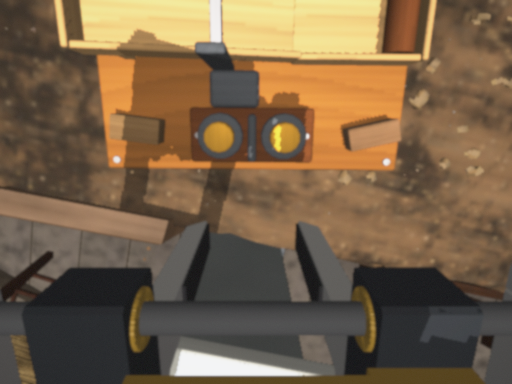

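The wrist view shows both keys up at (218,136) and (284,137), the dowel in the tray's end at (403,25), and the blocks where they were. Handing in.

```bash
python3 -c "
from bench import *
print(close_job())"
```

```text
the job is handed in; nothing more can be done
None
```

I pressed both keys together and held them until the dowel lay still in the tray, then released them. In the last picture both keys are up and the blocks look undisturbed; I didn't measure the gate plates after release. The job is handed in, and no verdict came back.

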